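# Vent-hold the soap tank lid under the drip needle

## Robot

A 6-joint arm with a two-finger parallel gripper is mounted at the origin on the work surface. World frame = base frame: x ahead of the robot, y to its left, z up, the work surface at z = 0. Lengths are in m, angles in rad, forces in N, time in s.
With the tool pointing down it reaches from about 0.25 to 0.725 m from the base axis. Payload 9.7 kg.
Tool frame: the origin (TCP) lies at the very end of the fingers, on their centre line; the grasp point (between the pads) lies 19 mm behind it (bot.tcp_to_grasp is the distance from the TCP to the grasp point, in m); x points along the fingers, y is the direction in which the jaws open and shut, and the axes are right-handed (so a half turn about x gives the same grasp; the last joint's range is limited). The gripper opens to 85 mm and grips with 20 to 120 N. Pads are 22 mm wide; open, the fingers measure 114 mm over their backs; the gripper's body (76 mm by 85 mm) begins 54 mm behind the grasp point. The pads swing forward as they close: fully open they stand 13 mm farther back than shut.
Start: joints at [1.236, 0.087, 0.176, 1.66, 0, 1.571], TCP at [0.181, 0.519, 0.199] pointing down, gripper open.
Joint ranges: [-3.13, 3.13], [-0.85, 1.81], [-1.15, 1.24], [-2.2, 2.28], [-1.44, 1.52], [-3.14, 3.14]. Speed limits (rad/s): [2.22, 2.22, 2.57, 3.14, 3.14, 3.14].

## Interface

Orientations are given as a rotation vector (axis times angle).
In Python, from bench import bot gives the robot as it stands.
- The arm moves only by the tool move_arm, never from a script. Its argument "steps" is a list of rows, each a list of 6 numbers: the shift along the tool's x, y, z in m, then the turn, a rotation vector about the tool's x, y, z in rad. A call has 1 to 12 rows; each row shifts and turns the commanded pose from where the row before left it, along the tool's axes as they then stand; what a row does not reach is not made up. A row lasts 1/10 s, in which the tool goes at most 50 mm and 8.59 degrees, less where a joint would pass 70% of its speed; a pose out of reach is approached as far as the arm can. A call is refused whole if a number of a shift passes 0.05 or a number of a turn 0.15, either way. A call with a gripper value outside its range is refused whole. "fingers" is the opening in per cent of the stroke, from 0 (shut) to 100 (fully open), set as the call begins (left out, the last holds). The fingers move at their own pace and stop on an object; "grip_force" is the grip in N (left out, the last holds). Time passes only in rows, so rows that do not move let the fingers close. It gives the time, the measured TCP pose, the force and the opening at its end, in the units of the state.
- bot.sense(): the state, without advancing time (a new reading comes with each control period).
- bot.snapshot(name): name is "side" or "top"; returns a dict with "color" (400x640x3 uint8, red, green, blue), "z_map" (400x640 float32, m along the optical axis (not along the pixel's ray), 0 where there is no reading), "vertical_fov" (degrees; the focal length in pixels is half the picture's height over the tangent of half this angle, whatever the lens; pixels are square), "cx", "cy" (the principal point, pixels), "world_to_cam" (4x4, takes a point from world to camera coordinates). Camera axes: x right, y down, z forward; pixel columns grow to the right and rows downward; lengths in m; the calibration is good to about 2 mm. A picture is of the moment at which its call begins.
- bot.hand_in(): hands the job in, once; it reports no verdict.
The state is a dict: "time": time; "q": joint angles; "qvel": joint speeds; "joint_torque": joint torques, N m; "position": TCP position; "orientation": TCP orientation; "contact_force": force on the tool from outside, world axes, zero at the start; "moment": the same for the moment, N m; "gripper_width": opening from 0.0 (shut) to 1.0 (fully open).
Only numpy, scipy, OpenCV 4.12 (cv2) and the standard library are available. Lean on these libraries where they do the work, as an engineer would, in place of code of your own. Each camera call takes 0.05 s, during which the arm holds its last target.

## Task

Get the laundry soap tank ready for filling: slide it along its rails until its fill hole sits centred under the tip of the fixed drip needle. Then fit the loose bayonet lid fully down into the tank's neck and twist it clockwise only half-way to its lock (the venting position), so that its grip bar points at the single ribs on the neck, without ever going on to the lock click at the twin ribs. Finish while still gripping the lid there, with the fill hole still under the needle, and leave the mugs, scoop and washboard where they are.

Things in the scene. Friction and masses are not known exactly. Their poses are not given: they have to be found in the camera images.
- rail: Fixed rail bed on the shelf, 128 x 420 mm, 20 mm high; origin at the centre of its underside, z up. The tank slides along its y axis (both ways, 140 mm in all, about 6 N of friction; it stays where it is left).
- fill_hole (a point): Fill hole: dark 20 mm disc in a low 33 mm round boss on the white tank (112 mm along rail x, 260 mm along rail y, flat top 65 mm above the shelf). Point at the boss's top, 71 mm above the shelf, 95 mm from the tank's middle towards rail -y, on its centre line.
- needle_tip (a point): Lower tip of the fixed steel drip needle, 86 mm above the shelf, over the tank's centre line. Its bent tube rises to 133 mm and comes from a stand 95 mm off on the rail +x side. To bring the hole under it, the tank goes 30 to 120 mm towards rail -y from its start.
- post_top (a point): Centre of the top of the tank's square upright post, the handle for sliding it: 16 x 16 mm, sides parallel to the rail axes, 40 mm free height, top 107 mm above the shelf, 203 mm from the fill hole towards rail +y, 80 mm from the neck's axis.
- neck (a point): Round bayonet neck on the tank, 80 mm wide, 24 mm high. Origin: centre of its mouth at rim level, 89 mm above the shelf, 123 mm from the fill hole towards rail +y; z up. Mouth 52 mm across, with two slots 21 mm wide out to 34 mm radius along its +x and -x (x is 0.35 rad anticlockwise from rail x). Under the 6 mm lip a channel 18 mm high takes the lugs; the lid turns clockwise only, 0 to 1.4 rad.
- neck_half (a point): Same point as the neck's origin; its x axis points along the single ribs, 0.7 rad clockwise (from above) from the slots, where the lid's bar must finish, either way round. One 4 mm wide rib on either side of the neck, level with the rim, out to 51 mm radius.
- neck_lock (a point): Same point as the neck's origin; its x axis points along the twin ribs (a pair on either side), 1.4 rad clockwise from the slots, where the lid clicks locked: not to be reached. Spring balls begin to resist at about 1.07 rad.
- lid: Loose steel bayonet lid, about 140 g, upright on the shelf in front of the tank. Origin: centre of the plug's underside, z up, x along grip bar and lugs. Plug 48 mm wide, 16 mm high; two lugs 14 mm wide at +x and -x out to 31 mm radius, 2 to 8 mm above the origin; flange 72 mm wide, 16 to 21 mm above it. Fits either way round. Fully down, the flange rests on the rim: origin 16 mm below the mouth.
- lid_bar (a point): Middle of the top face of the lid's grip bar, 51 mm above the lid's origin; the bar is 56 mm long (lid x), 14 mm wide (lid y), from 21 to 51 mm above the origin. With the lid fully down the lugs clear the lip by 2 mm.
- mugs: Bystander: two stacked steel mugs (moving as one), 77 mm diameter, 150 mm high, handles at own +y; origin under the centre.
- scoop: Bystander: orange plastic scoop lying on the shelf, pan 100 x 73 mm, 45 mm high along its +x, 100 mm round handle along its -x; origin under the back of the pan.
- washboard: Bystander: wooden washboard lying flat, 210 x 300 mm, 22 mm high; origin under its centre.
Not all that is in view belongs to the job. Leave any green or yellow look-alike of the lid alone.

How it is judged:
By the outcome, as a careful person would: the job done as asked, in the order asked, and still so for the second after the job is handed in, while the arm keeps its last pose, push and grip.
It also fails if it takes over 54 s, if anything falls off the work surface, if the arm or the gripper's body presses on something with over 40 N, if the wrist force passes 120 N, or if a joint passes its speed limit or range.

## Working session

There is one attempt and no reset: what is moved stays moved. The work goes in short steps, Python scripts to look and compute and a tool call to move; the robot and the scene stay as the last step left them, time stands still between calls to the robot, and variables do not carry over. Pictures are saved under pics/ and viewed, and the job is handed in when it is done.

Besides the shell and the picture viewer there is one more tool, called after "Request:" in YAML: its name, and indented under it one key for each argument. move_arm: Moves the arm, as the interface text tells. Its arguments: {"type":"object","properties":{"steps":{"type":"array"},"fingers":{"type":"number"},"grip_force":{"type":"number"}},"required":["steps"]}

```bash
ls; mkdir -p pics; cat > h.py <<'E'
import numpy as np, cv2, pickle
from bench import bot
def snap(n,tag):
    s=bot.snapshot(n); pickle.dump(s,open(f'{tag}.pkl','wb')); cv2.imwrite(f'pics/{tag}.png',s['color'][:,:,::-1]); return s
def load(t): return pickle.load(open(f'{t}.pkl','rb'))
def f(s): return 200/np.tan(np.radians(s['vertical_fov'])/2)
def ray(s,u,v):
    M=np.linalg.inv(s['world_to_cam']); d=M[:3,:3]@np.array([(u-s['cx'])/f(s),(v-s['cy'])/f(s),1]); return M[:3,3],d
def onz(s,u,v,z):
    o,d=ray(s,u,v); return o+d*(z-o[2])/d[2]
def depth(s,u,v):
    o,d=ray(s,u,v); return o+d*s['z_map'][int(round(v)),int(round(u))]
def proj(s,p):
    c=s['world_to_cam']@np.append(p,1); return c[0]/c[2]*f(s)+s['cx'],c[1]/c[2]*f(s)+s['cy']
def two(s1,p1,s2,p2):
    o1,d1=ray(s1,*p1);o2,d2=ray(s2,*p2)
    t=np.linalg.lstsq(np.stack([d1,-d2],1),o2-o1,rcond=None)[0]
    a=o1+d1*t[0];b=o2+d2*t[1]; return (a+b)/2,np.linalg.norm(a-b)
E
python3 - <<'E'
from h import *
for n in('side','top'):
    s=snap(n,n+'0'); print(n,f(s),s['cx'],s['cy'],s['world_to_cam'].round(3).tolist(),s['z_map'].max())
st=bot.sense();print(st, bot.tcp_to_grasp)
E
```

```text
pics
side 378.1860782571563 315.79445072043404 203.1479064566458 [[0.683, -0.731, -0.003, -0.348], [-0.393, -0.364, -0.845, 0.284], [0.616, 0.578, -0.535, 1.024], [0.0, 0.0, 0.0, 1.0]] 3.5944445
top 507.94802947585816 322.3976242104123 194.4642175927942 [[0.019, -1.0, -0.002, -0.01], [-0.994, -0.019, -0.108, 0.507], [0.108, 0.004, -0.994, 1.353], [0.0, 0.0, 0.0, 1.0]] 2.2553275
{'time': 0.1, 'q': array([1.23598267e+00, 8.73911534e-02, 1.75190935e-01, 1.65980147e+00,
       3.84520069e-07, 1.57078056e+00]), 'qvel': array([ 0.00100028,  0.00028813,  0.00135262,  0.00210926, -0.00048832,
        0.00060715]), 'joint_torque': array([-6.51943174e-05, -5.21557045e+01,  4.65655410e+01,  1.60278630e-02,
        2.61595417e-06, -2.92648082e-06]), 'position': array([0.18064268, 0.51921953, 0.19835013]), 'orientation': array([ 0.26179779,  1.55498354, -0.26367181]), 'contact_force': array([-0.61054281, -0.47556836, -0.73009405]), 'moment': array([ 0.00789602, -0.02563366,  0.01562606]), 'gripper_width': 0.9989479723568653} 0.0187
```

View pics/side0.png

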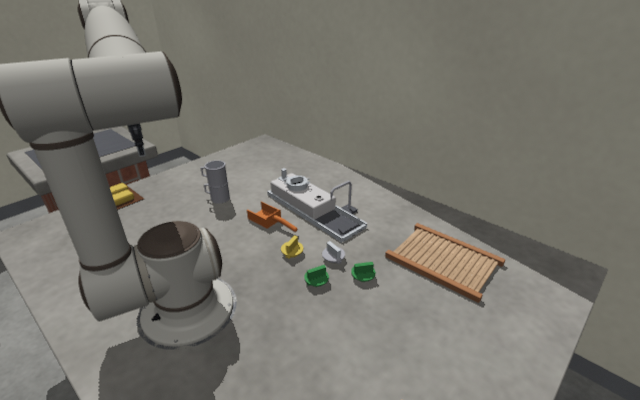

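View pics/top0.png

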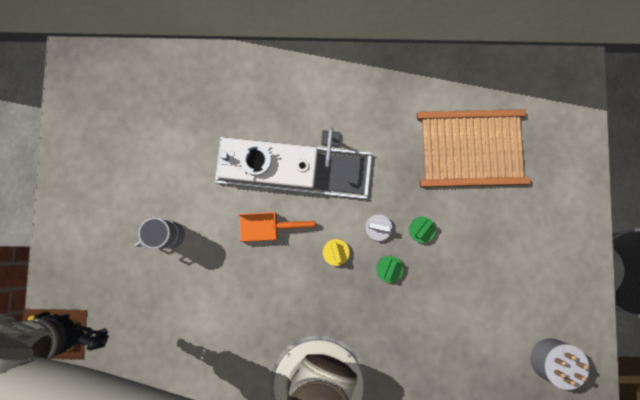

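The top view shows the tank at about (265,163), its post at (229,158), neck at (257,159), fill hole at (304,165) and needle near (328,160). The steel lid is at (379,228). Next I'll enlarge both views.

```bash
python3 - <<'E'
from h import *
s=load('top0');c=s['color'][:,:,::-1]
a=cv2.resize(c[120:205,205:385],None,fx=4.4,fy=4.4,interpolation=cv2.INTER_CUBIC);cv2.imwrite('pics/t0z.png',a)
b=cv2.resize(c[205,300:301].reshape(1,1,3),None,fx=1,fy=1)
cv2.imwrite('pics/t0l.png',cv2.resize(c[200:260,335:425],None,fx=8,fy=8,interpolation=cv2.INTER_CUBIC))
s=load('side0');c=s['color'][:,:,::-1]
cv2.imwrite('pics/s0z.png',cv2.resize(c[155:275,255:375],None,fx=5,fy=5,interpolation=cv2.INTER_CUBIC))
E
```

```text
(no output)
```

View pics/t0z.png

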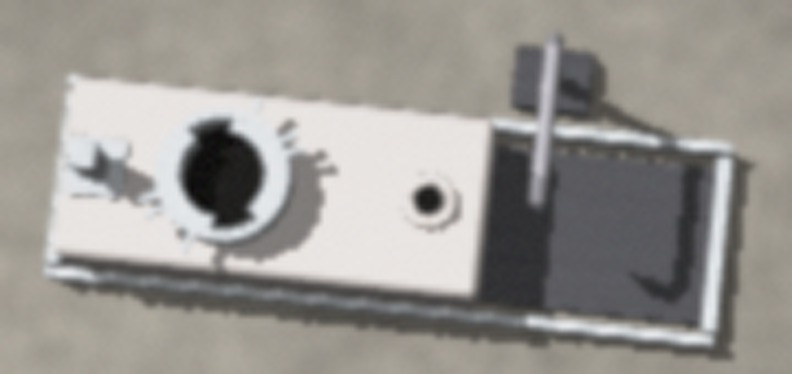

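View pics/t0l.png

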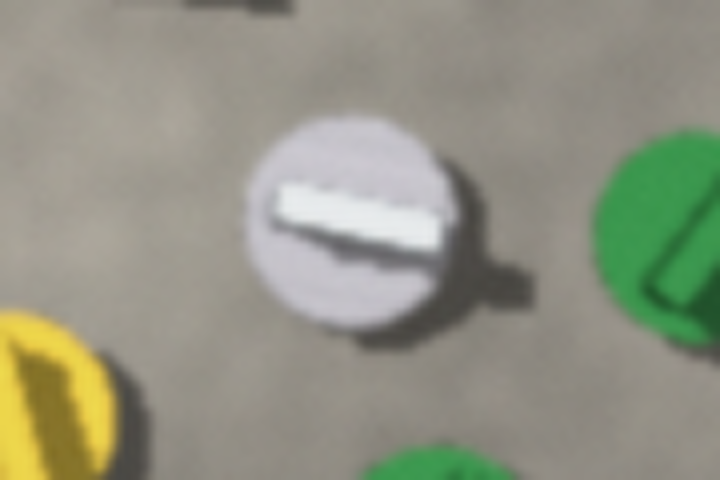

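View pics/s0z.png

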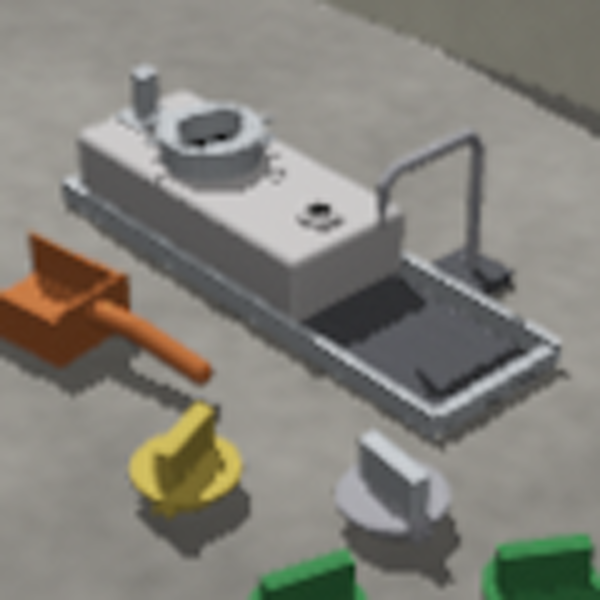

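```bash
cat > m.py <<'E'
from h import *
def T(x,y): return ((x+.5)/4.4-.5+205,(y+.5)/4.4-.5+120)
def S(x,y): return ((x+.5)/5-.5+255,(y+.5)/5-.5+155)
E
python3 - <<'E'
from m import *
t=load('top0');s=load('side0')
pr=lambda n,x:print(n,np.round(x,4))
pr('needle',two(t,T(537,204),s,S(382,217))[0]);print(two(t,T(537,204),s,S(382,217))[1])
pr('needle z.086',onz(t,*T(537,206),.086)); pr('side',onz(s,*S(382,217),.086))
# tank top mask via height
H,W=t['z_map'].shape
uu,vv=np.meshgrid(np.arange(W),np.arange(H))
M=np.linalg.inv(t['world_to_cam']);d=np.stack([(uu-t['cx'])/f(t),(vv-t['cy'])/f(t),np.ones_like(uu)],-1)
P=(d*t['z_map'][...,None])@M[:3,:3].T+M[:3,3]
np.save('P.npy',P)
roi=np.zeros((H,W),bool);roi[125:195,205:380]=1
zs=P[...,2][roi];print(np.histogram(zs,bins=np.arange(-.01,.15,.01)))
m=roi&(P[...,2]>.052)&(P[...,2]<.075)
pts=P[m];pr('tank z med',np.median(pts[:,2]))
r=cv2.minAreaRect((pts[:,:2]*1000).astype(np.float32));print(r)
print('lid/hole depth')
# hole: dark disc
g=cv2.cvtColor(t['color'],cv2.COLOR_RGB2GRAY)
h=np.zeros_like(roi);h[158:173,296:311]=1
w=np.clip(140-g.astype(float),0,None)*h; print('hole',(w*uu).sum()/w.sum(),(w*vv).sum()/w.sum())
pr('hole',onz(t,(w*uu).sum()/w.sum(),(w*vv).sum()/w.sum(),.071))
gs=cv2.cvtColor(s['color'],cv2.COLOR_RGB2GRAY)
pr('hole2',two(t,T(429,199),s,S(320,211))); 
pr('hole side',onz(s,*S(320,211),.071))
# post
pr('post t',onz(t,*T(99,152),.107)); pr('post side',onz(s,*S(145,72),.107)); pr('post2',two(t,T(99,152),s,S(145,72)))
pr('post depth max',P[145:165,215:240,2].max())
# lid
mm=np.zeros_like(roi);mm[210:247,360:395]=1
mb=mm&(P[...,2]>.04);print('bar pts',mb.sum(),np.median(P[mb][:,2]))
E
```

```text
needle [ 0.5748 -0.0113  0.0946]
0.0017205315299091434
needle z.086 [ 0.5744 -0.0107  0.086 ]
side [ 0.5861 -0.0027  0.086 ]
(array([2123, 4345, 1118,  332,   44,   50,  143, 3033,  363,  238,  231,
         32,   14,   49,  101]), array([-0.01,  0.  ,  0.01,  0.02,  0.03,  0.04,  0.05,  0.06,  0.07,
        0.08,  0.09,  0.1 ,  0.11,  0.12,  0.13,  0.14]))
tank z med 0.0658
((588.6107788085938, 127.93205261230469), (140.55880737304688, 308.9968566894531), 2.2839279174804688)
lid/hole depth
hole 301.9172932330827 164.9259992085477
hole [0.5797 0.0548 0.071 ]Traceback (most recent call last):
  File "<stdin>", line 24, in <module>
  File "<stdin>", line 3, in <lambda>
    return _wrapfunc(a, 'round', decimals=decimals, out=out)
    return _wrapit(obj, method, *args, **kwds)
    conv = _array_converter(obj)
ValueError: setting an array element with a sequence. The requested array has an inhomogeneous shape after 1 dimensions. The detected shape was (2,) + inhomogeneous part.
```

```bash
python3 - <<'E'
from h import *
t=load('top0');s=load('side0')
a=cv2.resize(t['color'][150:180,285:345,::-1],None,fx=12,fy=12,interpolation=cv2.INTER_NEAREST)
b=cv2.resize(s['color'][175:215,305:365,::-1],None,fx=12,fy=12,interpolation=cv2.INTER_NEAREST)
c=np.zeros((850,1))
cv2.imwrite('pics/nt.png',a);cv2.imwrite('pics/ns.png',b)
for z in('side','top'):
    S=load(z+'0');print(np.linalg.inv(S['world_to_cam'])[:3,3])
print(t['z_map'][156:172,324:332].round(3))
print(s['z_map'][188:204,326:338].round(3))
E
```

```text
[-0.2819801  -0.74275417  0.78666251]
[ 0.35746888 -0.00671282  1.39974915]
[[1.412 1.411 1.282 1.289 1.279 1.288 1.415 1.411]
 [1.409 1.415 1.283 1.286 1.283 1.283 1.408 1.402]
 [1.415 1.413 1.287 1.282 1.283 1.289 1.408 1.417]
 [1.406 1.405 1.283 1.284 1.285 1.282 1.408 1.406]
 [1.407 1.408 1.287 1.282 1.283 1.287 1.407 1.411]
 [1.41  1.405 1.287 1.28  1.286 1.291 1.413 1.403]
 [1.402 1.41  1.286 1.288 1.287 1.286 1.41  1.412]
 [1.408 1.417 1.287 1.287 1.291 1.291 1.412 1.407]
 [1.405 1.295 1.286 1.286 1.292 1.405 1.41  1.41 ]
 [1.402 1.293 1.293 1.298 1.291 1.409 1.41  1.403]
 [1.407 1.405 1.292 1.292 1.299 1.408 1.405 1.408]
 [0.    1.404 1.41  1.299 1.414 1.41  1.412 1.405]
 [1.407 1.405 1.413 1.402 1.411 1.403 1.402 1.408]
 [1.408 0.    1.412 1.409 1.404 1.405 1.412 1.405]
 [1.409 1.406 1.406 1.41  1.41  1.401 1.408 1.408]
 [1.406 1.413 1.405 1.402 1.414 1.407 1.413 1.408]]
[[1.569 1.57  1.569 1.569 1.571 0.    1.568 1.307 1.303 1.31  1.308 1.313]
 [1.557 1.557 1.567 1.564 1.567 1.565 1.304 1.302 1.302 1.309 1.315 1.562]
 [1.556 1.556 1.558 1.561 1.554 1.305 1.302 1.305 1.305 1
[... 293 characters left out ...]
1.536 1.527 1.534 1.523]
 [1.396 1.396 1.395 1.395 1.309 1.307 1.307 1.521 1.513 1.522 1.521 1.517]
 [1.394 1.392 1.391 1.389 1.313 1.312 1.317 1.394 1.511 1.517 1.512 1.515]
 [1.383 1.377 1.386 1.382 1.314 1.315 1.384 1.387 1.387 1.505 1.509 1.51 ]
 [1.38  1.38  1.379 1.375 1.316 1.317 1.375 1.379 1.386 1.501 1.499 1.504]
 [1.374 1.373 1.371 1.375 1.366 1.321 1.375 1.383 1.387 1.489 1.503 1.496]
 [1.368 1.36  1.369 1.372 1.377 1.328 1.384 1.384 1.389 1.485 1.488 1.492]
 [1.366 1.365 1.37  1.37  1.374 1.381 1.385 1.385 1.391 1.481 1.48  1.483]
 [1.361 1.365 1.366 1.377 1.376 1.379 1.383 1.388 1.394 1.478 1.475 1.47 ]
 [1.365 1.362 1.37  1.377 1.376 1.378 1.391 1.393 1.397 0.    1.466 1.474]]
```

View pics/nt.png

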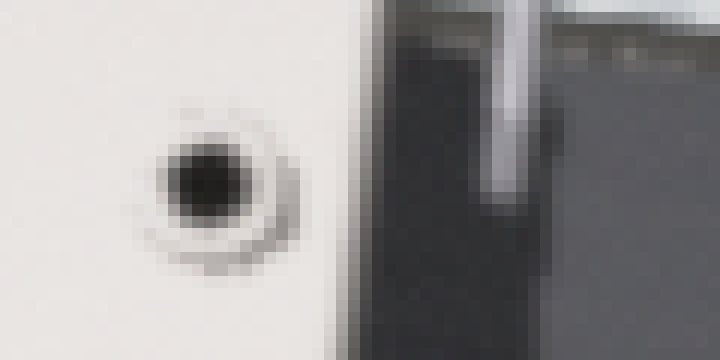

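View pics/ns.png

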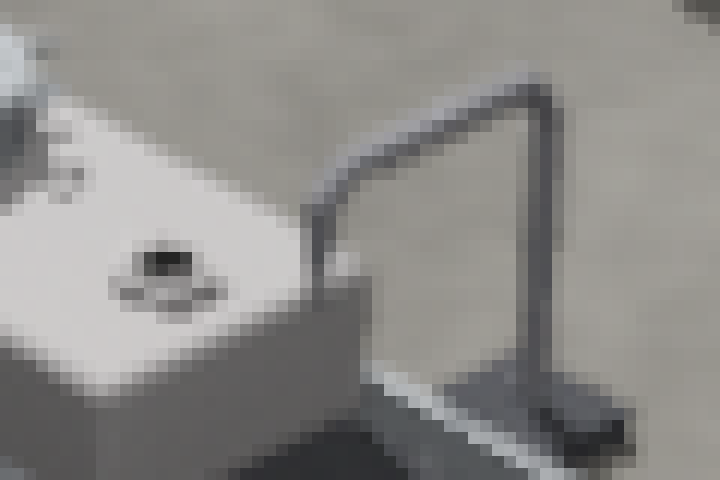

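In the side view the needle tip is at about (331,200.3); in the top view it is at about (327,167). I'll triangulate again.

```bash
python3 - <<'E'
from m import *
t=load('top0');s=load('side0');P=np.load('P.npy')
np.set_printoptions(suppress=True,precision=4)
for a,b in(((326.9,167),(331,200.4)),((326.9,166.7),(331,200.8))): print('needle',*two(t,a,s,b))
print(onz(t,326.9,167,.086),onz(s,331,200.4,.086), P[164:168,325:329])
h=(301.9+.0,164.9); hs=S(320,211)
print('hole',*two(t,h,s,(318.6,196.6)),onz(t,*h,.071),onz(s,318.6,196.6,.071))
print('post',onz(t,*T(99,152),.107),onz(s,*S(145,72),.107),*two(t,T(99,152),s,S(145,72)),P[145:165,215:240,2].max())
# tank edges lines in top pic: fit via gradient along upper and lower tank edges
g=cv2.cvtColor(t['color'],cv2.COLOR_RGB2GRAY).astype(float)
# white mask contour
hsv=cv2.cvtColor(t['color'],cv2.COLOR_RGB2HSV)
def edge(cols,r0,r1,sgn):
    out=[]
    for c in cols:
        d=np.diff(g[r0(c):r1(c),c])*sgn; i=d.argmax()
        if 0<i<len(d)-1:
            y0,y1,y2=d[i-1:i+2]; i=i+.5*(y0-y2)/(y0-2*y1+y2)
        out.append((c,i+.5+r0(c)))
    return np.array(out)
def fitl(e,z):
    w=np.array([onz(t,c,r,z)[:2] for c,r in e]); 
    for _ in range(4):
        p=np.polyfit(w[:,1],w[:,0],1);res=abs(np.polyval(p,w[:,1])-w[:,0]);w=w[res<max(.0015,np.median(res)*2)]
    return p,len(w),res.std()
up=lambda c:int(138+(c-221)/95*10)
print('top far edge',fitl(edge(range(265,312),lambda c:up(c)-6,lambda c:up(c)+7,1),.065))
lo=lambda c:int(177+(c-218)/95*10)
print('top near edge',fitl(edge(range(222,310),lambda c:lo(c)-6,lambda c:lo(c)+7,-1),.065))
# lid bar
mm=np.zeros(g.shape,bool);mm[210:247,360:395]=1
z=P[...,2]
for lo_,hi in((.04,.06),(.012,.03)):
    k=mm&(z>lo_)&(z<hi);print('lid',k.sum(),np.median(z[k]),P[k].mean(0),cv2.minAreaRect((P[k][:,:2]*1000).astype(np.float32)))
E
```

```text
needle [ 0.5737 -0.0121  0.0855] 0.002140124867970051
needle [ 0.5746 -0.0119  0.0834] 0.0014319006922259097
[ 0.5729 -0.0114  0.086 ] [ 0.574  -0.0133  0.086 ] [[[ 0.5748 -0.0063  0.121 ]
  [ 0.5733 -0.0088  0.1299]
  [ 0.5734 -0.0113  0.1294]
  [ 0.5744 -0.0139  0.1238]]

 [[ 0.572  -0.0063  0.1221]
  [ 0.572  -0.0089  0.1227]
  [ 0.5728 -0.0114  0.1178]
  [ 0.5718 -0.014   0.1243]]

 [[ 0.5877 -0.0063  0.0119]
  [ 0.5693 -0.0089  0.1233]
  [ 0.5694 -0.0115  0.1227]
  [ 0.5705 -0.014   0.1164]]

 [[ 0.5849 -0.0064  0.0122]
  [ 0.5858 -0.0092  0.0066]
  [ 0.568  -0.0115  0.1156]
  [ 0.5867 -0.0147  0.0019]]]
hole [0.5808 0.0539 0.0706] 0.002797544166258176 [0.5797 0.0549 0.071 ] [0.5814 0.0526 0.071 ]
post [0.5982 0.247  0.107 ] [0.5976 0.2541 0.107 ] [0.5957 0.2481 0.1099] 0.005076733246132959 1.3997491535324516
top far edge (array([0.0878, 0.6286]), 47, np.float64(0.00024581767877434143))
top near edge (array([0.0868, 0.5195]), 85, np.float64(0.00017528257996061655))
lid 116 0.05111565843351795 [ 0.4209 -0.1538  0.0514] ((420.6351318359375, -154.03036499023438), (56.508731842041016, 14.168832778930664), 80.34373474121094)
lid 424 0.021943546880054066 [ 0.4205 -0.1532  0.022 ] ((421.535400390625, -154.41958618164062), (68.38951110839844, 70.41392517089844), 89.92667388916016)
```

```bash
cat >> m.py <<'E'
from scipy.spatial.transform import Rotation as Ro
np.set_printoptions(suppress=True,precision=4)
def down(jaw): # tool x down, tool y horizontal at angle jaw
    x=np.array([0,0,-1.]);y=np.array([np.cos(jaw),np.sin(jaw),0]);return np.stack([x,y,np.cross(x,y)],1)
def state():
    st=bot.sense();R=Ro.from_rotvec(st['orientation']).as_matrix()
    y=R[:,1]; print('t',round(st['time'],2),'pos',st['position'],'jaw',round(np.arctan2(y[1],y[0]),4),'xax',R[:,0],'q',st['q'],'F',st['contact_force'].round(2),'M',st['moment'].round(3),'w',round(st['gripper_width'],3)); return st,R
def delta(p,jaw):
    st,R=state(); print('shift tool',R.T@(np.array(p)-st['position']),'turn',Ro.from_matrix(R.T@down(jaw)).as_rotvec())
E
python3 - <<'E'
from m import *
t=load('top0');s=load('side0');P=np.load('P.npy');z=P[...,2]
k=np.zeros(z.shape,bool);k[140:170,215:245]=1
k&=(z>.098)&(z<.115);print('post top depth',k.sum(),P[k].mean(0),np.argwhere(k).mean(0))
k=np.zeros(z.shape,bool);k[140:180,238:278]=1
k&=(z>.082)&(z<.096);print('neck',k.sum(),P[k].mean(0),cv2.minEnclosingCircle((P[k][:,:2]*1000).astype(np.float32)))
H,W=z.shape;uu,vv=np.meshgrid(np.arange(W),np.arange(H))
M=np.linalg.inv(s['world_to_cam']);d=np.stack([(uu-s['cx'])/f(s),(vv-s['cy'])/f(s),np.ones_like(uu)],-1)
Q=(d*s['z_map'][...,None])@M[:3,:3].T+M[:3,3];np.save('Q.npy',Q)
k=np.zeros(z.shape,bool);k[160:185,275:292]=1
k&=(Q[...,2]>.09)&(Q[...,2]<.115)&(Q[...,0]<.62);print('post side',k.sum(),Q[k].min(0),Q[k].max(0),Q[k].mean(0))
k=np.zeros(z.shape,bool);k[170:195,280:312]=1
k&=(Q[...,2]>.086)&(Q[...,2]<.096);print('neck side',k.sum(),cv2.minEnclosingCircle((Q[k][:,:2]*1000).astype(np.float32)),Q[k][:,2].mean())
k=np.zeros(z.shape,bool);k[230:270,320:350]=1
for a,b in((.045,.06),(.012,.028)):
    kk=k&(Q[...,2]>a)&(Q[...,2]<b);print('lid side',kk.sum(),Q[kk].mean(0),cv2.minAreaRect((Q[kk][:,:2]*1000).astype(np.float32)))
delta([.5975,.2555,.17],-.0873); delta([.5975,.2555,.17],np.pi-.0873)
E
```

```text
post top depth 44 [0.5962 0.2556 0.1067] [154.8864 223.7955]
neck 430 [0.5898 0.177  0.0898] ((590.0469360351562, 176.9300537109375), 51.43332290649414)
post side 33 [0.5548 0.1796 0.0901] [0.6009 0.262  0.1078] [0.5857 0.2385 0.0984]
neck side 120 ((596.4336547851562, 194.24252319335938), 68.02251434326172) 0.08892109616676863
lid side 91 [ 0.3959 -0.1673  0.0501] ((385.9933166503906, -178.2210693359375), (133.1809844970703, 48.07818603515625), 32.86665344238281)
lid side 262 [ 0.4377 -0.1451  0.0196] ((456.8539733886719, -128.60165405273438), (163.26699829101562, 81.03762817382812), 31.082141876220703)
t 0.1 pos [0.1806 0.5192 0.1984] jaw 1.236 xax [-0.0004 -0.0011 -1.    ] q [1.236  0.0874 0.1752 1.6598 0.     1.5708] F [-0.61 -0.48 -0.73] M [ 0.008 -0.026  0.016] w 0.999
shift tool [ 0.0285 -0.1121  0.4804] turn [1.3233 0.0008 0.001 ]
t 0.1 pos [0.1806 0.5192 0.1984] jaw 1.236 xax [-0.0004 -0.0011 -1.    ] q [1.236  0.0874 0.1752 1.6598 0.     1.5708] F [-0.61 -0.48 -0.73] M [ 0.008 -0.026  0.016] w 0.999
shift tool [ 0.0285 -0.1121  0.4804] turn [-1.8183 -0.0011  0.0009]
```

Request:
move_arm:
  steps:
    - [0,-0.0095,0.04,0,0,0]
    - [0,-0.0095,0.04,0,0,0]
    - [0,-0.0095,0.04,0,0,0]
    - [0,-0.0095,0.04,0,0,0]
    - [0,-0.0095,0.04,0,0,0]
    - [0,-0.0095,0.04,0,0,0]
    - [0,-0.0095,0.04,0,0,0]
    - [0,-0.0095,0.04,0,0,0]
    - [0,-0.009,0.04,0,0,0]
    - [0,-0.009,0.04,0,0,0]
    - [0,-0.009,0.04,0,0,0]
    - [0,-0.009,0.04,0,0,0]
  fingers: 60

```text
time: 1.3
position: [0.5984, 0.2548, 0.1985]
orientation: [0.263, 1.555, -0.263]
contact_force: [0.1, 1.3, 0.3]
gripper_width: 0.601
```

Request:
move_arm:
  steps:
    - [0,0,0,0.147,0,0]
    - [0,0,0,0.147,0,0]
    - [0,0,0,0.147,0,0]
    - [0,0,0,0.147,0,0]
    - [0,0,0,0.147,0,0]
    - [0,0,0,0.147,0,0]
    - [0,0,0,0.147,0,0]
    - [0,0,0,0.147,0,0]
    - [0,0,0,0.147,0,0]
    - [0,0,0,0,0,0]

```text
time: 2.3
position: [0.5972, 0.2559, 0.1985]
orientation: [1.274, 1.166, -1.275]
contact_force: [0.5, -1.1, -0.7]
gripper_width: 0.6
```

```bash
python3 -c "
from m import *
delta([.5970,.2555,.078],-.0873)"
```

```text
t 2.3 pos [0.5972 0.2559 0.1985] jaw -0.0892 xax [-0.0008 -0.0003 -1.    ] q [0.4049 0.3412 0.4734 1.7039 0.     2.0649] F [ 0.55 -1.11 -0.67] M [-0.029  0.002  0.002] w 0.6
shift tool [ 0.1205 -0.      0.0004] turn [-0.0019  0.0004  0.0008]
```

Request:
move_arm:
  steps:
    - [0.025,0,0,0,0,0]
    - [0.025,0,0,0,0,0]
    - [0.025,0,0,0,0,0]
    - [0.02,0,0,0,0,0]
    - [0.02,0,0,0,0,0]
    - [0.005,0,0,0,0,0]
    - [0,0,0,0,0,0]

```text
time: 3.0
position: [0.5968, 0.2557, 0.0783]
orientation: [1.27, 1.169, -1.273]
contact_force: [0.2, 0.2, 0.0]
gripper_width: 0.604
```

Request:
move_arm:
  steps:
    - [0,0,0,0,0,0]
    - [0,0,0,0,0,0]
    - [0,0,0,0,0,0]
    - [0,0,0,0,0,0]
    - [0,0,0,0,0,0]
    - [0,0,0,0,0,0]
  fingers: 0
  grip_force: 40

```text
time: 3.6
position: [0.5973, 0.2559, 0.0791]
orientation: [1.273, 1.167, -1.273]
contact_force: [-0.3, 0.5, -0.5]
gripper_width: -0.0
```

```bash
python3 -c "
from m import *
st,R=state()
d=-.0665*np.array([.087,.9962,0]);print(R.T@d)"
```

```text
t 3.6 pos [0.5973 0.2559 0.0791] jaw -0.087 xax [ 0.0001  0.0001 -1.    ] q [0.4048 0.3147 0.2092 1.4651 0.     2.0626] F [-0.3   0.5  -0.52] M [ 0.043 -0.012  0.003] w -0.0
[-0.     -0.      0.0665]
```

The fingers shut fully, so nothing was gripped. I'll look.

```bash
python3 - <<'E'
from m import *
t=snap('top','top1');s=snap('side','side1')
cv2.imwrite('pics/t1z.png',cv2.resize(t['color'][100:205,195:345,::-1],None,fx=5,fy=5,interpolation=cv2.INTER_CUBIC))
cv2.imwrite('pics/s1z.png',cv2.resize(s['color'][110:230,235:375,::-1],None,fx=5,fy=5,interpolation=cv2.INTER_CUBIC))
E
```

```text
(no output)
```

View pics/t1z.png

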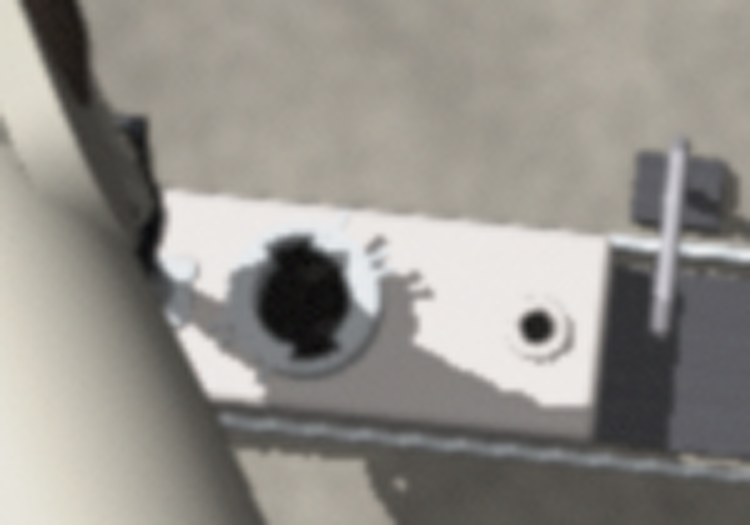

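View pics/s1z.png

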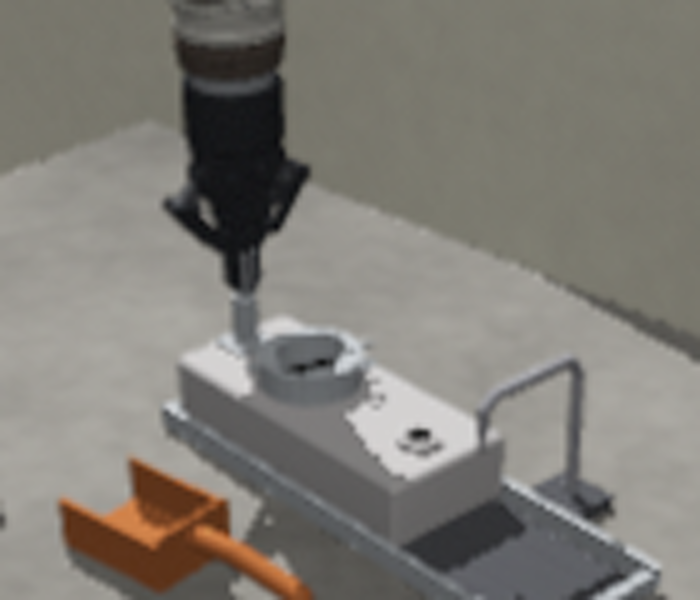

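```bash
python3 - <<'E'
from m import *
t=load('top1');s=load('side1')
for p in([.597,.2558,.079],[.597,.2555,.107],[.597,.2555,.067]): print(proj(s,p),proj(t,p))
M=np.linalg.inv(s['world_to_cam'])
for (u,v) in((283,160),(283,163),(283,166),(283,167),(284,169),(283,172)): print(u,v,depth(s,u,v))
for (u,v) in((231,154),(229,156),(226,146),(225,150),(224,152)): print(u,v,depth(t,u,v))
E
```

```text
(np.float64(283.53879838976127), np.float64(175.22689434791914)) (np.float64(225.78432685804523), np.float64(156.5258914145568))
(np.float64(283.2436345379496), np.float64(168.9342466413208)) (np.float64(223.82598416178487), np.float64(154.5505920100364))
(np.float64(283.7369643430134), np.float64(177.91992946463236)) (np.float64(226.75978772756415), np.float64(157.35049866218202))
283 160 [0.587  0.2427 0.1534]
283 163 [0.5908 0.248  0.1375]
283 166 [0.59   0.2481 0.1249]
283 167 [0.585  0.2427 0.1244]
284 169 [0.5985 0.2528 0.1071]
283 172 [0.5879 0.2476 0.0998]
231 154 [0.6036 0.2419 0.0811]
229 156 [0.6    0.2489 0.0713]
226 146 [0.5887 0.2204 0.2593]
225 150 [0.58   0.223  0.2559]
224 152 [0.575  0.2248 0.2575]
```

```bash
python3 - <<'E'
from m import *
t=load('top1');s=load('side1')
s0=load('side0');print(proj(s0,[.1806,.5192,.1984]))
cv2.imwrite('pics/a.png',cv2.resize(s0['color'][100:170,105:175,::-1],None,fx=8,fy=8,interpolation=cv2.INTER_NEAREST))
cv2.imwrite('pics/b.png',cv2.resize(s['color'][130:190,255:315,::-1],None,fx=10,fy=10,interpolation=cv2.INTER_NEAREST))
print(s['z_map'][155:180,278:292].round(3))
s0=load('side0');print(s0['z_map'][164:180,278:292].round(3))
E
```

```text
(np.float64(143.69378017631777), np.float64(162.2963591319415))
[[1.445 1.449 1.437 1.423 1.424 1.427 1.463 1.439 1.445 1.45  1.463 1.458
  1.461 1.465]
 [1.445 1.452 1.453 1.43  1.433 1.436 1.457 1.443 1.446 1.453 1.456 1.463
  1.467 1.828]
 [1.42  1.439 1.44  1.437 1.436 1.434 1.456 1.443 1.449 1.454 1.824 1.825
  1.828 1.816]
 [1.431 1.436 1.443 1.433 1.436 1.437 1.452 1.443 1.45  1.451 1.811 1.818
  1.807 1.82 ]
 [1.424 1.428 1.437 1.438 1.436 1.44  1.451 1.454 1.455 1.808 1.802 1.804
  1.801 1.8  ]
 [1.43  1.429 1.445 1.445 1.45  1.444 1.455 1.459 1.467 1.798 1.793 1.788
  1.802 1.798]
 [1.789 1.452 1.452 1.447 1.453 1.458 1.449 1.457 1.468 1.785 1.782 1.781
  1.786 1.787]
 [1.777 1.464 1.462 1.447 1.453 1.452 1.456 1.455 1.469 1.778 1.765 1.77
  1.777 1.783]
 [1.77  1.465 1.456 1.45  1.456 1.458 1.46  1.461 1.469 1.773 1.765 1.763
  1.774 1.771]
 [1.756 1.464 1.463 1.454 1.46  1.459 1.456 1.464 1.471 1.763 1.76  1.752
  1.761 1.75 ]
 [1.751 1.466 1.46  1.457 1.452 1.455 1.459 1.463 1.472 1.75  1.753 1.751
  1.749 1.748]
 [1.745 1.752 1.464 1.456 1.463 1.464 1.462 1.473 1.475 1.
[... 1909 characters left out ...]
96 1.691 1.489 1.477 1.483 1.475 1.488 1.692 1.688 1.689 1.696
  1.687 1.689]
 [1.687 1.685 1.686 1.49  1.484 1.476 1.481 1.486 1.687 1.685 1.682 1.682
  1.679 1.683]
 [1.674 1.673 1.673 1.491 1.489 1.479 1.486 1.493 1.672 1.673 1.674 1.534
  1.538 1.533]
 [1.67  1.663 1.675 1.49  1.486 1.487 1.483 1.49  1.498 1.529 1.527 1.524
  1.526 1.532]
 [1.656 1.661 1.657 1.498 1.494 1.483 1.49  1.495 1.496 1.522 1.52  1.524
  1.52  1.528]
 [1.647 1.644 1.511 1.5   1.496 1.49  1.489 1.494 1.504 1.504 1.512 1.511
  1.467 1.457]
 [1.505 1.502 1.504 1.5   1.498 1.491 1.493 1.459 1.459 1.502 1.462 1.458
  1.458 1.456]
 [1.502 1.497 1.498 1.491 1.495 1.494 1.448 1.446 1.458 1.451 1.456 1.45
  1.452 1.454]]
```

View pics/a.png

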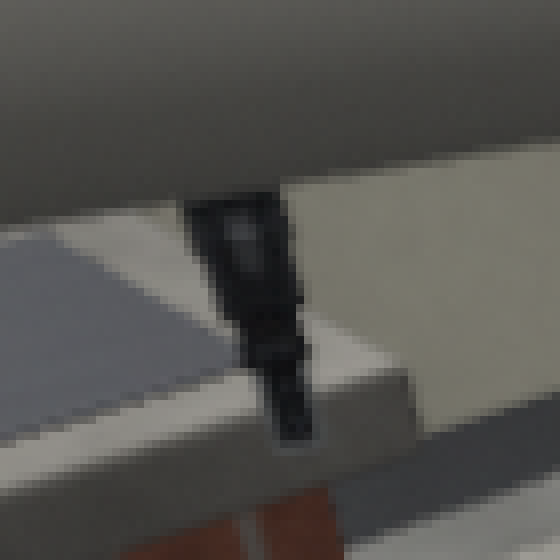

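View pics/b.png

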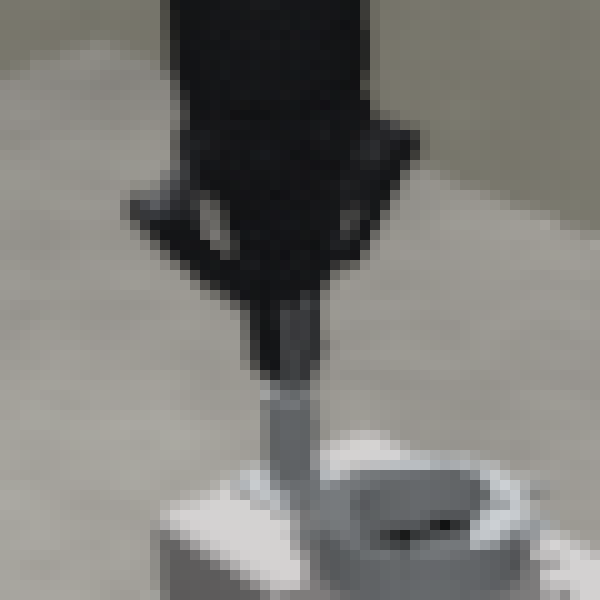

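The side view shows the shut fingertips ending at about (284,168), just above the post top. The TCP reading would put them at row 175, so the real tips are about 30 mm higher than reported. I'll open, go lower and close again, watching the force.

Request:
move_arm:
  steps:
    - [0,0,0,0,0,0]
    - [0,0,0,0,0,0]
    - [0,0,0,0,0,0]
    - [0,0,0,0,0,0]
    - [0.01,0,0,0,0,0]
    - [0.01,0,0,0,0,0]
    - [0.01,0,0,0,0,0]
    - [0,0,0,0,0,0]
  fingers: 60

```text
time: 4.5
position: [0.5961, 0.2555, 0.0464]
orientation: [1.27, 1.168, -1.276]
contact_force: [-0.4, 0.2, -0.7]
gripper_width: 0.597
```

Request:
move_arm:
  steps:
    - [0,0,0,0,0,0]
    - [0,0,0,0,0,0]
    - [0,0,0,0,0,0]
    - [0,0,0,0,0,0]
    - [0,0,0,0,0,0]
  fingers: 0

```text
time: 5.0
position: [0.5975, 0.2561, 0.0496]
orientation: [1.274, 1.167, -1.272]
contact_force: [-1.2, -0.8, 3.5]
gripper_width: 0.182
```

```bash
python3 - <<'E'
from m import *
s=snap('side','side2');state()
cv2.imwrite('pics/b2.png',cv2.resize(s['color'][130:190,255:315,::-1],None,fx=10,fy=10,interpolation=cv2.INTER_NEAREST))
E
```

```text
t 5.05 pos [0.5975 0.2561 0.0496] jaw -0.0869 xax [ 0.0009  0.0004 -1.    ] q [0.4049 0.3191 0.1578 1.4086 0.     2.0626] F [-0.69 -0.29  4.4 ] M [-0.067  0.219  0.047] w 0.177
```

View pics/b2.png

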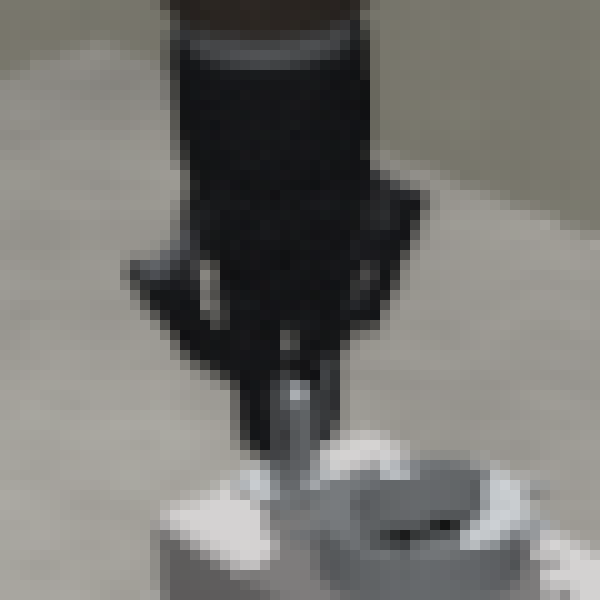

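The post is now gripped: width 0.18 is about 15 mm, and the fingers straddle the post at (284,172). Next I'll slide the tank 66 mm.

Request:
move_arm:
  steps:
    - [0,0,0.003,0,0,0]
    - [0,0,0.006,0,0,0]
    - [0,0,0.007,0,0,0]
    - [0,0,0.007,0,0,0]
    - [0,0,0.007,0,0,0]
    - [0,0,0.007,0,0,0]
    - [0,0,0.007,0,0,0]
    - [0,0,0.007,0,0,0]
    - [0,0,0.007,0,0,0]
    - [0,0,0.005,0,0,0]
    - [0,0,0.003,0,0,0]
    - [0,0,0,0,0,0]

```text
time: 6.25
position: [0.5919, 0.1907, 0.0496]
orientation: [1.274, 1.167, -1.271]
contact_force: [-0.3, 4.2, 4.4]
gripper_width: 0.181
```

```bash
python3 - <<'E'
from m import *
s=snap('side','side3');t=snap('top','top3');state()
cv2.imwrite('pics/s3.png',cv2.resize(s['color'][170:220,290:370,::-1],None,fx=10,fy=10,interpolation=cv2.INTER_NEAREST))
cv2.imwrite('pics/t3.png',cv2.resize(t['color'][130:190,260:350,::-1],None,fx=8,fy=8,interpolation=cv2.INTER_NEAREST))
E
```

```text
t 6.35 pos [0.5919 0.1907 0.0496] jaw -0.0868 xax [ 0.0011  0.0008 -1.    ] q [0.3114 0.2506 0.0737 1.3926 0.0005 1.969 ] F [0.13 2.2  6.25] M [ 0.61   0.107 -0.03 ] w 0.178
```

View pics/s3.png

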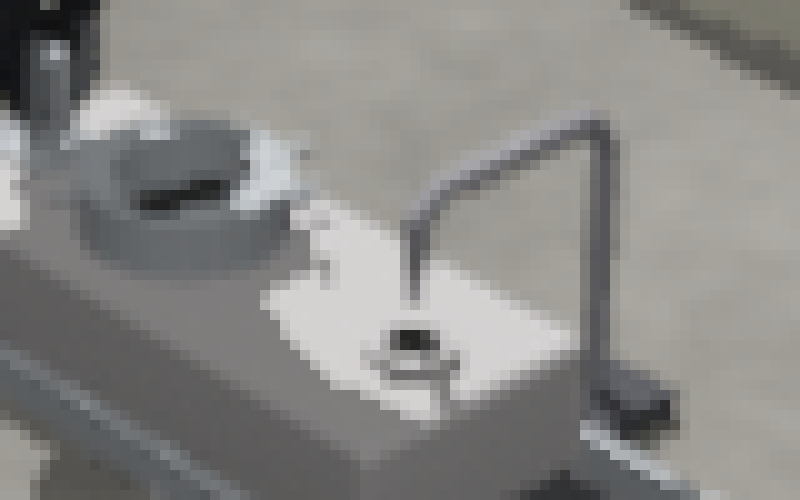

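View pics/t3.png

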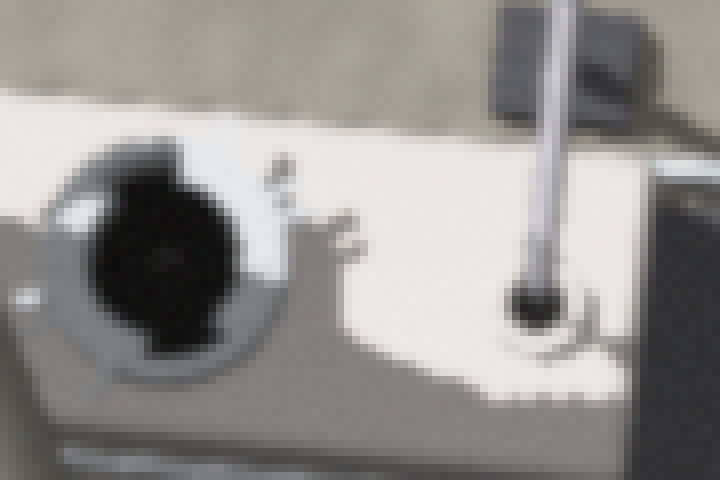

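```bash
python3 - <<'E'
from m import *
t=load('top3');g=cv2.cvtColor(t['color'],cv2.COLOR_RGB2GRAY).astype(int)
print(g[160:174,320:334])
s=load('side3');g=cv2.cvtColor(s['color'],cv2.COLOR_RGB2GRAY).astype(int)
print(g[196:210,324:340])
E
```

```text
[[232 232 232 232 226 200 173 165 147 168 222 232 232 232]
 [233 232 232 232 227 203 173 156 137 163 218 231 232 231]
 [232 232 232 233 227 203 174 153 136 157 207 228 232 232]
 [233 233 233 232 223 190 167 152 136 171 219 230 230 232]
 [232 233 232 229 209 166 161 147 130 171 222 229 228 230]
 [234 234 229 216 162 129 144 137 116 149 209 226 220 223]
 [233 233 224 182 113  84 104 102  84 104 174 221 220 197]
 [233 232 220 158  82  51  64  71  56  71 146 218 219 175]
 [232 230 218 155  76  36  39  46  42  60 141 216 216 166]
 [231 230 222 173 103  52  40  39  46  83 150 205 200 155]
 [232 232 229 213 164 111  75  70  97 142 181 179 158 139]
 [231 232 228 226 217 185 152 150 178 211 219 196 150 135]
 [232 230 222 220 224 223 221 220 222 222 212 179 143 141]
 [233 231 226 216 214 221 224 221 213 185 157 150 163 182]]
[[210 210 210 210 210 210 153  84 148 190 188 173 159 156 157 157]
 [210 210 210 210 211 210 165  97 176 206 212 201 186 170 160 158]
 [210 210 210 210 210 210 175 116 193 210 210 210 211 198 185 167]
 [210 210 210 210 210 210 179 132 195 210 210 210 210 210 211 193]
 [210 210 210 210 210 210 196 174 200 210 210 210 210 210 210 210]
 [210 210 210 210 210 210 209 210 210 210 210 210 210 210 210 210]
 [211 210 210 210 204 190 182 184 188 198 207 209 210 210 210 210]
 [210 211 210 211 180 102  38  38  70 140 199 209 209 210 210 210]
 [210 210 200 206 168  95  48  38  56  86 193 200 206 210 210 211]
 [210 210 176 177 173 155 155 156 123 143 180 157 196 210 210 210]
 [210 210 191 155 135 165 188 193 151 149 124 108 194 210 210 210]
 [210 210 210 201 150 107 107 110 108 111 113 158 201 210 210 204]
 [192 192 205 210 185 165 166 167 165 139 125 195 210 205 196 177]
 [125 125 178 191 205 210 210 210 210 164 125 179 194 179 154 131]]
```

Request:
move_arm:
  steps:
    - [0,0,0,0,0,0]
    - [0,0,0,0,0,0]
    - [0,0,0,0,0,0]
    - [0,0,0,0,0,0]
    - [-0.02,0,0,0,0,0]
    - [-0.03,0,0,0,0,0]
    - [-0.035,0,0,0,0,0]
    - [-0.035,0,0,0,0,0]
  fingers: 60

```text
time: 7.15
position: [0.5912, 0.19, 0.17]
orientation: [1.273, 1.167, -1.274]
contact_force: [0.4, 0.2, -0.2]
gripper_width: 0.598
```

Request:
move_arm:
  steps:
    - [0,-0.0175,0.0448,0,0,0]
    - [0,-0.0175,0.0448,0,0,0]
    - [0,-0.0175,0.0448,0,0,0]
    - [0,-0.0175,0.0448,0,0,0]
    - [0,-0.0175,0.0448,0,0,0]
    - [0,-0.0175,0.0448,0,0,0]
    - [0,-0.0175,0.0448,0,0,0]
    - [0,-0.0175,0.0448,0,0,0]
    - [0,0,0,-0.1,0,0]
    - [0,0,0,-0.14,0,0]
    - [0,0,0,-0.14,0,0]
    - [0,0,0,-0.14,0,0]

```text
time: 8.35
position: [0.4207, -0.155, 0.169]
orientation: [0.881, 1.385, -0.881]
contact_force: [-0.6, -0.1, -0.6]
gripper_width: 0.601
```

Request:
move_arm:
  steps:
    - [0,0,0,-0.145,0,0]
    - [0,0,0,-0.145,0,0]
    - [0,0,0,-0.145,0,0]
    - [0,0,0,-0.145,0,0]
    - [0,0,0,-0.145,0,0]
    - [0,0,0,-0.145,0,0]
    - [0,0,0,-0.145,0,0]
    - [0,0,0,-0.145,0,0]
    - [0,0,0,-0.145,0,0]
    - [0,0,0,-0.145,0,0]
    - [0,0,0,-0.145,0,0]
    - [0,0,0,-0.145,0,0]

```text
time: 9.55
position: [0.4208, -0.1548, 0.169]
orientation: [-0.476, 1.518, 0.476]
contact_force: [-0.1, 0.1, -0.1]
gripper_width: 0.597
```

Request:
move_arm:
  steps:
    - [0,0,0,-0.145,0,0]
    - [0,0,0,-0.145,0,0]
    - [0,0,0,-0.145,0,0]
    - [0,0,0,-0.145,0,0]
    - [0,0,0,-0.145,0,0]
    - [0,0,0,-0.08,0,0]
    - [0,0,0,0,0,0]

```text
time: 10.25
position: [0.4208, -0.1547, 0.169]
orientation: [-1.089, 1.282, 1.089]
contact_force: [-0.1, 0.0, -0.0]
gripper_width: 0.599
```

```bash
python3 - <<'E'
from m import *
s=snap('side','side4');t=snap('top','top4')
cv2.imwrite('pics/s4.png',cv2.resize(s['color'][150:290,255:395,::-1],None,fx=4.2,fy=4.2,interpolation=cv2.INTER_CUBIC))
cv2.imwrite('pics/t4.png',cv2.resize(t['color'][120:260,220:400,::-1],None,fx=4.2,fy=4.2,interpolation=cv2.INTER_CUBIC))
delta([.4209,-.154,.1],1.402+np.pi/2)
H,W=t['z_map'].shape
uu,vv=np.meshgrid(np.arange(W),np.arange(H))
M=np.linalg.inv(t['world_to_cam']);d=np.stack([(uu-t['cx'])/f(t),(vv-t['cy'])/f(t),np.ones_like(uu)],-1)
P=(d*t['z_map'][...,None])@M[:3,:3].T+M[:3,3];z=P[...,2]
k=np.zeros(z.shape,bool);k[140:185,255:305]=1
k&=(z>.082)&(z<.096);print('neck',k.sum(),P[k].mean(0),cv2.minEnclosingCircle((P[k][:,:2]*1000).astype(np.float32)))
E
```

```text
t 10.35 pos [ 0.4209 -0.1547  0.169 ] jaw 2.9754 xax [-0.     -0.0001 -1.    ] q [-0.3522 -0.1641 -0.1254  1.6095 -0.0001 -1.7568] F [ 0.22 -0.17 -0.55] M [ 0.006  0.04  -0.051] w 0.594
shift tool [0.069  0.0001 0.0007] turn [ 0.0026 -0.0001 -0.    ]
neck 433 [0.5837 0.1116 0.0895] ((584.3489990234375, 111.8033676147461), 51.48569107055664)
```

View pics/s4.png

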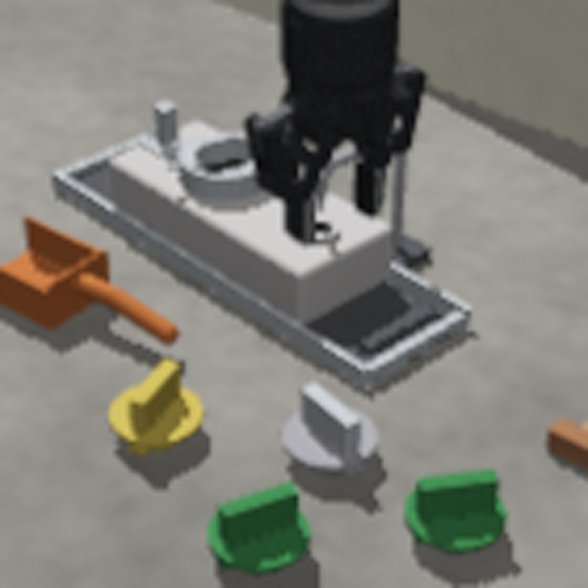

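View pics/t4.png

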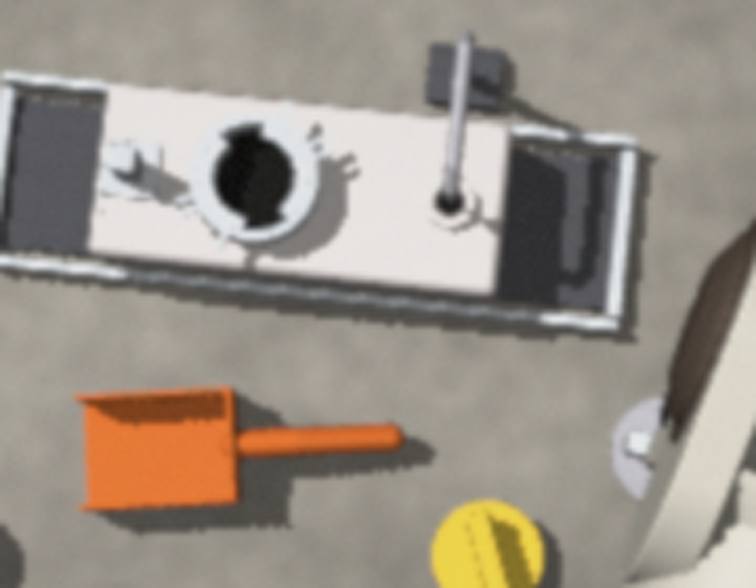

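```bash
python3 - <<'E'
from m import *
s=load('side4')
for dz in(.0,.02,.03,.04,.05): print(dz,proj(s,[.4209,-.1547,.169+dz]))
cv2.imwrite('pics/s4b.png',cv2.resize(s['color'][165:220,305:360,::-1],None,fx=11,fy=11,interpolation=cv2.INTER_NEAREST))
E
```

```text
0.0 (np.float64(333.5573673656496), np.float64(214.05852396605496))
0.02 (np.float64(333.7108442304224), np.float64(208.31873487725233))
0.03 (np.float64(333.78871579944723), np.float64(205.4064628362654))
0.04 (np.float64(333.86735773948425), np.float64(202.46538015246844))
0.05 (np.float64(333.9467815390972), np.float64(199.49505717197147))
```

View pics/s4b.png

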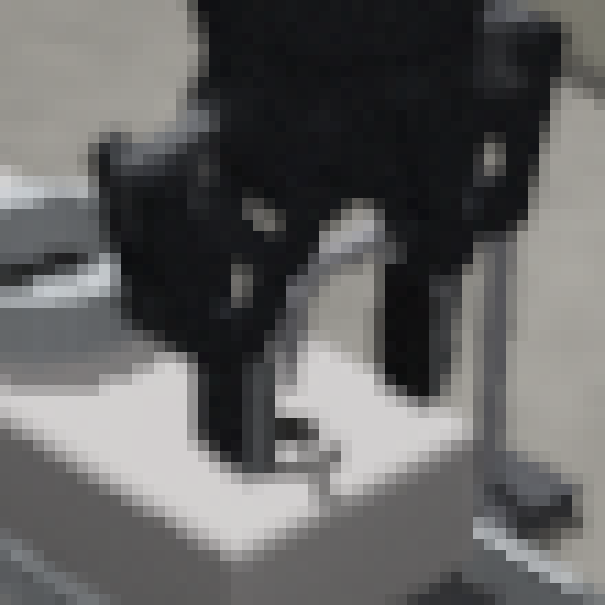

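Request:
move_arm:
  steps:
    - [0.03,0,0,0,0,0]
    - [0.03,0,0,0,0,0]
    - [0.03,0,0,0,0,0]
    - [0.03,0,0,0,0,0]
    - [0.025,0,0,0,0,0]
    - [0.01,0,0,0,0,0]
    - [0.008,0,0,0,0,0]
    - [0.005,0,0,0,0,0]
    - [0,0,0,0,0,0]

```text
time: 11.25
position: [0.4212, -0.1548, 0.0013]
orientation: [-1.088, 1.282, 1.087]
contact_force: [1.2, 0.4, -0.1]
gripper_width: 0.6
```

Request:
move_arm:
  steps:
    - [0,0,0,0,0,0]
    - [0,0,0,0,0,0]
    - [0,0,0,0,0,0]
    - [0,0,0,0,0,0]
    - [0,0,0,0,0,0]
  fingers: 0
  grip_force: 60

```text
time: 11.75
position: [0.4214, -0.1549, 0.0017]
orientation: [-1.089, 1.281, 1.087]
contact_force: [0.4, 0.1, 5.8]
gripper_width: 0.146
```

```bash
python3 - <<'E'
from m import *
s=snap('side','side5');state()
cv2.imwrite('pics/s5.png',cv2.resize(s['color'][210:275,305:365,::-1],None,fx=9,fy=9,interpolation=cv2.INTER_NEAREST))
E
```

```text
t 11.8 pos [ 0.4214 -0.1548  0.0017] jaw 2.978 xax [ 0.0013 -0.0004 -1.    ] q [-0.3521 -0.1418 -0.4294  1.2818  0.0001 -1.7593] F [0.69 0.19 5.6 ] M [ 0.061  0.117 -0.02 ] w 0.15
```

View pics/s5.png

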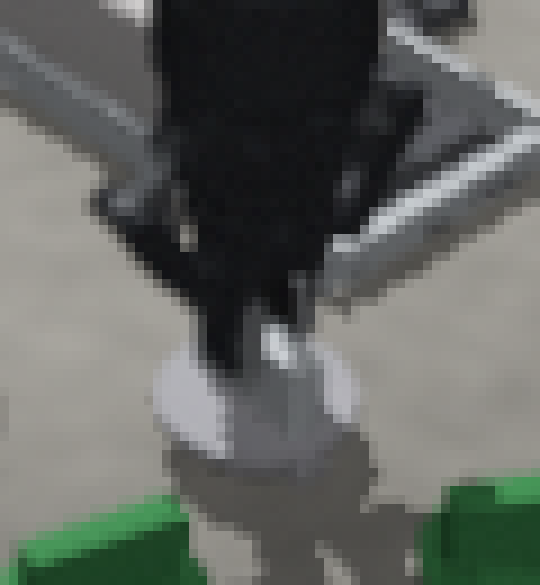

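The lid is gripped (width 0.15, about 13 mm), with the fingers across the bar at (333,248). Now I'll lift it, carry it clear of the needle and turn it to the slot angle.

Request:
move_arm:
  steps:
    - [-0.01,0,0,0,0,0]
    - [-0.025,0,0,0,0,0]
    - [-0.03,0,0,0,0,0]
    - [-0.03,0,0,0,0,0]
    - [-0.03,0,0,0,0,0]
    - [-0.02,0,0,0,0,0]
    - [-0.005,0,0,0,0,0]

```text
time: 12.5
position: [0.4217, -0.155, 0.1536]
orientation: [-1.09, 1.281, 1.085]
contact_force: [0.4, 0.2, -1.2]
gripper_width: 0.148
```

Request:
move_arm:
  steps:
    - [0,0.001,0.015,0,0,0]
    - [0,0.003,0.03,0,0,0]
    - [0,0.003,0.035,0,0,0]
    - [0,0.003,0.035,0,0,0]
    - [0,0.003,0.035,0,0,0]
    - [0,0.003,0.035,0,0,0]
    - [0,0.003,0.035,0,0,0]
    - [0,0.002,0.025,0,0,0]
    - [0,0.001,0.01,0,0,0]

```text
time: 13.4
position: [0.4402, 0.1023, 0.1499]
orientation: [-1.089, 1.283, 1.091]
contact_force: [-0.1, -0.1, -2.6]
gripper_width: 0.145
```

Request:
move_arm:
  steps:
    - [0,0,0,0.06,0,0]
    - [0,0,0,0.12,0,0]
    - [0,0,0,0.13,0,0]
    - [0,0,0,0.13,0,0]
    - [0,0,0,0.13,0,0]
    - [0,0,0,0.13,0,0]
    - [0,0,0,0.13,0,0]
    - [0,0,0,0.13,0,0]
    - [0,0,0,0.12,0,0]
    - [0,0,0,0.064,0,0]
    - [0,0,0,0,0,0]

```text
time: 14.5
position: [0.4404, 0.0999, 0.1504]
orientation: [-0.206, 1.562, 0.205]
contact_force: [-0.3, -0.2, -2.0]
gripper_width: 0.145
```

```bash
python3 - <<'E'
from m import *
s=snap('side','side6');
delta([.5835,.1112,.152],1.834)
cv2.imwrite('pics/s6.png',cv2.resize(s['color'][140:270,240:380,::-1],None,fx=5,fy=5,interpolation=cv2.INTER_CUBIC))
E
```

```text
t 14.55 pos [0.4405 0.1    0.1505] jaw 1.835 xax [-0.0008 -0.0004 -1.    ] q [ 0.2233 -0.1592 -0.1569  1.574  -0.0002 -0.041 ] F [ 0.07 -0.19 -0.66] M [0.052 0.004 0.013] w 0.152
shift tool [-0.0016 -0.0265  0.141 ] turn [ 0.001  -0.0009  0.0002]
```

View pics/s6.png

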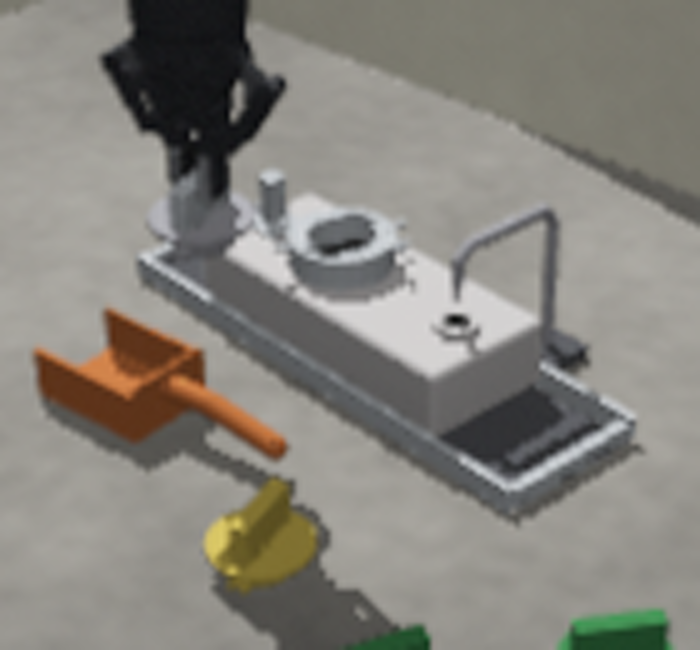

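The lid hangs level at about (280,185), well away from the tank. Moving it over the neck.

Request:
move_arm:
  steps:
    - [0,-0.0025,0.013,0,0,0]
    - [0,-0.005,0.027,0,0,0]
    - [0,-0.006,0.032,0,0,0]
    - [0,-0.006,0.032,0,0,0]
    - [0,-0.005,0.027,0,0,0]
    - [0,-0.002,0.01,0,0,0]
    - [0.01,0,0,0,0,0]
    - [0.02,0,0,0,0,0]
    - [0.015,0,0,0,0,0]
    - [0.005,0,0,0,0,0]
    - [0,0,0,0,0,0]

```text
time: 15.65
position: [0.5828, 0.1115, 0.1002]
orientation: [-0.207, 1.562, 0.207]
contact_force: [-0.4, -0.3, -0.5]
gripper_width: 0.141
```

```bash
python3 - <<'E'
from m import *
s=snap('side','side7');t=snap('top','top7')
delta([.5835,.1112,.100],1.834)
cv2.imwrite('pics/s7.png',cv2.resize(s['color'][150:210,270:350,::-1],None,fx=9,fy=9,interpolation=cv2.INTER_CUBIC))
cv2.imwrite('pics/t7.png',cv2.resize(t['color'][120:200,230:350,::-1],None,fx=6,fy=6,interpolation=cv2.INTER_CUBIC))
E
```

```text
t 15.75 pos [0.5838 0.1116 0.1018] jaw 1.8342 xax [ 0.001   0.0002 -1.    ] q [ 0.1889  0.1769  0.088   1.4809 -0.     -0.0744] F [ 0.56  0.6  -1.66] M [-0.036  0.02  -0.029] w 0.143
shift tool [ 0.0018 -0.0003 -0.0004] turn [0.0002 0.001  0.0001]
```

View pics/s7.png

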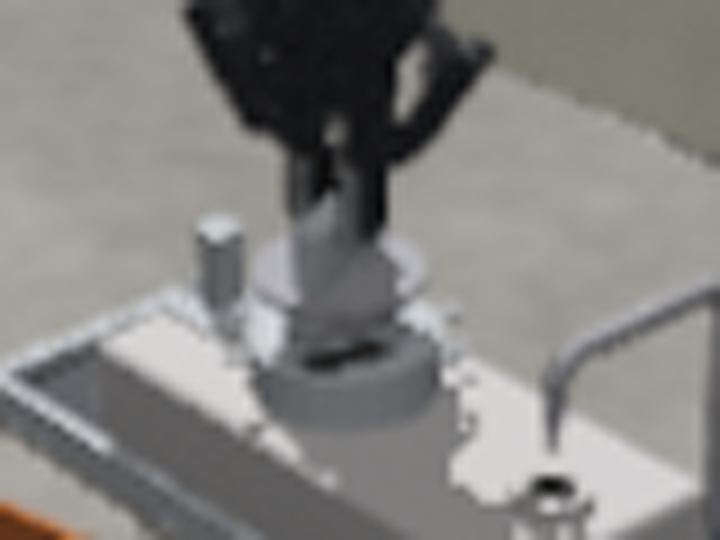

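View pics/t7.png

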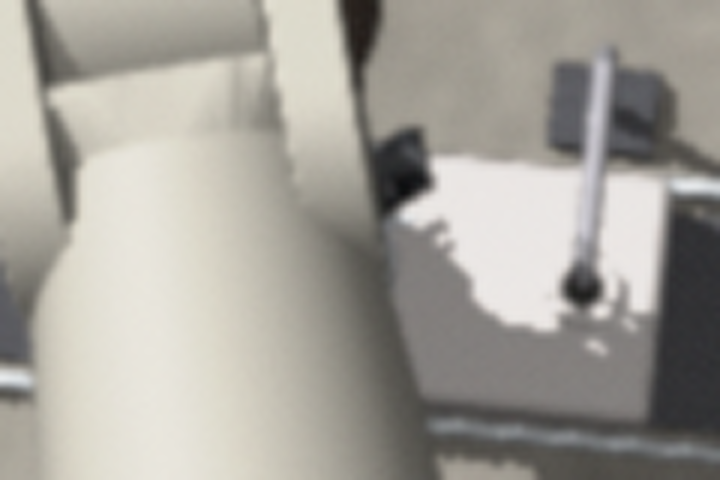

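```bash
python3 - <<'E'
from m import *
s=load('side7');s4=load('side6')
# expected columns
print('neck ctr col',proj(s,[.584,.1113,.0895]),'lid flange at tcp',proj(s,[.5838,.1116,.119]))
for n,im in(('7',s),('6',s4)):
  g=cv2.cvtColor(im['color'],cv2.COLOR_RGB2GRAY).astype(int)
  for r in range(176,198,2): print(n,r,g[r,295:324])
E
```

```text
neck ctr col (np.float64(307.41942281697163), np.float64(186.46128435988757)) lid flange at tcp (np.float64(307.20313255430653), np.float64(179.45641909827373))
7 176 [130 106 141 152 155 159 167 131 108 113 107  95  78  77  65  47  61 129
 165 170 165 160 159 160 161 162 162 163 163]
7 178 [ 98 104 141 166 177 179 178 136 102 102  98  93  90  84  86  91  93  99
 152 178 182 177 163 158 157 157 157 158 160]
7 180 [ 98  98 145 172 179 179 180 147 109 101  97  91  90  96 101 102 102 103
 103 133 172 178 160 156 158 159 159 160 160]
7 182 [ 99  98 163 153 152 170 179 166 121  99  96  97 101 102 103 103 103 103
 102 150 155 139 153 160 159 157 155 156 159]
7 184 [129 165 174 200 198 177 133  93  92  96  97  96  95  95  98  97  91  86
  81 136 187 206 199 186 176 169 160 157 158]
7 186 [125 131 177 203 209 212 160  98  92  96  92  83  79  78  78  78  85  88
  94  89 109 176 176 193 174 157 157 158 158]
7 188 [155 155 163 195 208 196 145  99  96  84  81  87  90  78  50  36  35  59
  83 107 121 123 123 120 168 170 169 161 156]
7 190 [175 171 142  99 149 132 112 104  77  43  34  33  45  78  
[... 1110 characters left out ...]
3 103 105 104 103 103 101  99
  97  89 184 206 197 198 173 157 157 157 157]
6 188 [153 154 162 194 207 208 178 128 100  92  91  88  89  77  49  37  35  60
 100 167 201 208 208 202 186 169 168 160 155]
6 190 [174 170 141  99 148 169 162 157 133  84  52  53  78 142 155 166 170 193
 206 199 192 162 109  94 149 159 201 203 189]
6 192 [211 211 157  90  86  91  94  97 116 140 164 168 169 169 168 155 150 132
 108 101  97  95  91  82 174 192 177 169 201]
6 194 [211 211 211 153  90  92  95  98  99 101 104 103 104 105 104 104 105 102
 101 100  97  95  95 113 123 124 195 210 210]
6 196 [186 201 196 192 150 112 106 102 100 102 103 103 105 105 104 104 104 103
 106 106 106 113 122 124 125 125 159 141 195]
```

Request:
move_arm:
  steps:
    - [0.004,-0.001,0.0005,0,0,0]
    - [0.004,0,0,0,0,0]
    - [0.003,0,0,0,0,0]
    - [0.002,0,0,0,0,0]
    - [0,0,0,0,0,0]

```text
time: 16.25
position: [0.5843, 0.1107, 0.0876]
orientation: [-0.207, 1.562, 0.207]
contact_force: [-0.2, -1.1, -1.1]
gripper_width: 0.145
```

Request:
move_arm:
  steps:
    - [0.002,0,0,0,0,0]
    - [0.001,0,0,0,0,0]
    - [0,0,0,0,0,0]

```text
time: 16.55
position: [0.5845, 0.1108, 0.0848]
orientation: [-0.207, 1.561, 0.207]
contact_force: [0.3, 0.6, -1.3]
gripper_width: 0.151
```

```bash
python3 - <<'E'
from m import *
delta([.5842,.1108,.074],1.834)
E
```

```text
t 16.55 pos [0.5845 0.1108 0.0848] jaw 1.834 xax [-0.0002 -0.     -1.    ] q [ 0.1873  0.1809  0.0599  1.4499  0.     -0.0759] F [ 0.28  0.58 -1.3 ] M [-0.016 -0.008 -0.005] w 0.151
shift tool [ 0.0108  0.0001 -0.0002] turn [ 0.     -0.0002 -0.    ]
```

The plug is about 6 mm into the mouth with no contact force. Continuing down gently.

Request:
move_arm:
  steps:
    - [0.002,0,0,0,0,0]
    - [0.002,0,0,0,0,0]
    - [0.002,0,0,0,0,0]
    - [0,0,0,0,0,0]

```text
time: 16.95
position: [0.5843, 0.1107, 0.0786]
orientation: [-0.207, 1.561, 0.207]
contact_force: [-0.4, 0.7, -2.0]
gripper_width: 0.145
```

Request:
move_arm:
  steps:
    - [0.0015,0,0,0,0,0]
    - [0.0015,0,0,0,0,0]
    - [0,0,0,0,0,0]

```text
time: 17.25
position: [0.5844, 0.1107, 0.0757]
orientation: [-0.207, 1.561, 0.207]
contact_force: [0.4, -0.4, -1.1]
gripper_width: 0.147
```

Request:
move_arm:
  steps:
    - [0.001,0,0,0,0,0]
    - [0.001,0,0,0,0,0]
    - [0,0,0,0,0,0]

```text
time: 17.55
position: [0.5847, 0.1107, 0.0747]
orientation: [-0.207, 1.56, 0.207]
contact_force: [-2.9, -0.5, 4.7]
gripper_width: 0.146
```

```bash
python3 - <<'E'
from m import *
s=snap('side','side8');state()
cv2.imwrite('pics/s8.png',cv2.resize(s['color'][150:210,270:350,::-1],None,fx=9,fy=9,interpolation=cv2.INTER_CUBIC))
E
```

```text
t 17.6 pos [0.5847 0.1107 0.0747] jaw 1.8339 xax [ 0.0008  0.0001 -1.    ] q [ 0.1872  0.1818  0.0414  1.4296 -0.0001 -0.0759] F [-2.31 -1.36  4.79] M [-0.098  0.407  0.063] w 0.149
```

View pics/s8.png

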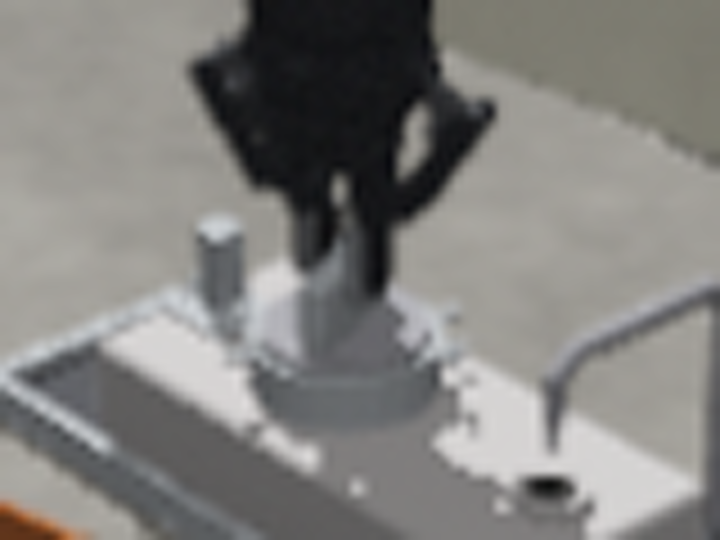

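The lid is fully down: the flange sits on the rim, the force shows about 5 N of contact, and the height matches the predicted 0.0747. Now the half twist clockwise, in two stages.

Request:
move_arm:
  steps:
    - [0,0,0,0.03,0,0]
    - [0,0,0,0.06,0,0]
    - [0,0,0,0.07,0,0]
    - [0,0,0,0.07,0,0]
    - [0,0,0,0.07,0,0]
    - [0,0,0,0.05,0,0]
    - [0,0,0,0,0,0]

```text
time: 18.3
position: [0.585, 0.111, 0.0747]
orientation: [0.07, 1.568, -0.069]
contact_force: [-0.9, 0.2, 5.7]
gripper_width: 0.142
```

```bash
python3 - <<'E'
from m import *
delta([.5845,.1108,.0747],1.134)
E
```

```text
t 18.3 pos [0.585  0.111  0.0747] jaw 1.4826 xax [ 0.0014  0.0005 -1.    ] q [0.1873 0.1819 0.0415 1.429  0.0002 0.2755] F [-0.89  0.24  5.68] M [ 0.112  0.152 -0.062] w 0.142
shift tool [ 0.     -0.0002 -0.0005] turn [ 0.3486  0.0012 -0.0009]
```

Request:
move_arm:
  steps:
    - [0,0,0,0.04,0,0]
    - [0,0,0,0.06,0,0]
    - [0,0,0,0.07,0,0]
    - [0,0,0,0.07,0,0]
    - [0,0,0,0.06,0,0]
    - [0,0,0,0.05,0,0]
    - [0,0,0,0,0,0]
    - [0,0,0,0,0,0]

```text
time: 19.1
position: [0.5851, 0.111, 0.0747]
orientation: [0.343, 1.542, -0.341]
contact_force: [0.1, 0.0, 4.7]
gripper_width: 0.145
```

```bash
python3 - <<'E'
from m import *
s=snap('side','side9');t=snap('top','top9')
delta([.5845,.1108,.0747],1.134)
cv2.imwrite('pics/s9.png',cv2.resize(s['color'][160:215,280:350,::-1],None,fx=10,fy=10,interpolation=cv2.INTER_CUBIC))
cv2.imwrite('pics/t9.png',cv2.resize(t['color'][120:200,230:350,::-1],None,fx=6,fy=6,interpolation=cv2.INTER_CUBIC))
g=cv2.cvtColor(t['color'],cv2.COLOR_RGB2GRAY).astype(int);print(g[165:173,320:334])
g=cv2.cvtColor(s['color'],cv2.COLOR_RGB2GRAY).astype(int);print(g[198:207,326:338])
E
```

```text
t 19.2 pos [0.5851 0.111  0.0747] jaw 1.1346 xax [ 0.0016  0.0005 -1.    ] q [0.1873 0.182  0.0416 1.4288 0.0002 0.6235] F [ 0.06 -0.96  5.75] M [ 0.206  0.045 -0.145] w 0.15
shift tool [ 0.     -0.0004 -0.0005] turn [ 0.0006  0.0012 -0.0011]
[[232 232 229 213 161 129 142 135 115 147 208 224 219 221]
 [233 232 224 181 111  82 101 101  83 104 172 221 218 196]
 [232 231 219 156  80  50  63  72  58  69 143 217 217 174]
 [232 229 217 152  74  37  41  46  39  62 140 214 216 164]
 [230 228 220 169 101  53  37  34  47  81 149 203 199 152]
 [231 231 228 212 165 111  72  69  96 141 178 178 156 138]
 [231 231 227 224 213 182 150 147 172 208 219 195 146 132]
 [231 228 219 214 219 215 212 203 205 215 210 177 142 141]]
[[211 211 211 211 175 117 194 211 211 211 211 198]
 [211 211 211 211 180 132 195 211 211 211 211 211]
 [211 211 210 211 197 175 201 211 211 211 211 211]
 [211 211 211 211 210 210 211 211 210 211 211 211]
 [211 211 205 191 183 185 189 198 208 210 211 211]
 [211 211 180 103  38  38  71 141 200 210 211 210]
 [201 204 166  96  48  38  56  87 193 200 207 211]
 [177 168 166 154 155 157 124 144 181 157 197 211]
 [163 143 122 163 189 194 152 149 125 109 194 211]]
```

View pics/s9.png

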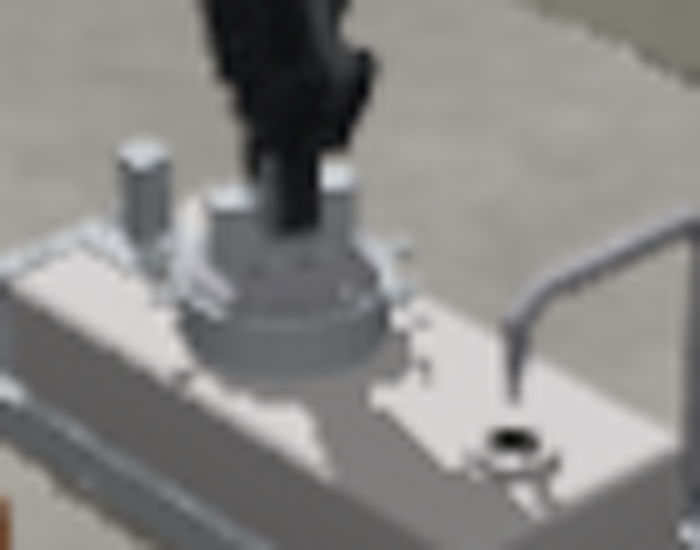

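View pics/t9.png

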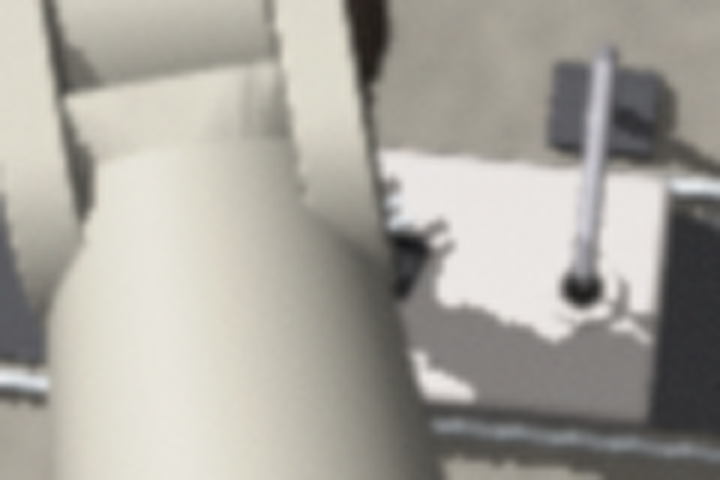

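```bash
python3 - <<'E'
from m import *
s=load('side9');Z=lambda x,y:((x+.5)/10-.5+280,(y+.5)/10-.5+160)
a=onz(s,*Z(230,197),.124);b=onz(s,*Z(338,172),.124);print(a,b,np.arctan2(b[1]-a[1],b[0]-a[0]),(a+b)/2,np.linalg.norm(a-b))
E
```

```text
[0.5669 0.1187 0.124 ] [0.6075 0.103  0.124 ] -0.37054487763599064 [0.5872 0.1108 0.124 ] 0.04348905578897238
```

```bash
python3 -c "
from m import *
state();print(bot.hand_in())"
```

```text
t 19.2 pos [0.5851 0.111  0.0747] jaw 1.1346 xax [ 0.0016  0.0005 -1.    ] q [0.1873 0.182  0.0416 1.4288 0.0002 0.6235] F [ 0.06 -0.96  5.75] M [ 0.206  0.045 -0.145] w 0.15
the job is handed in; nothing more can be done
None
```

I slid the tank about 66 mm by its post until the fill hole was under the needle. I then fitted the steel lid fully into the neck, turned it 0.70 rad clockwise to the single ribs, and handed in at 19.2 s with the lid still gripped. It was never turned beyond that, so it stayed well short of the 1.07 rad where the balls start to resist.

**Last checks**
- **Fill hole:** in both views it lies within about 0.3 px (under 1 mm) of the needle tip. It did not move during the lid work.
- **Lid height:** the reported height is 0.0747 m, as predicted for fully down, with about 5 N of contact.
- **Lid angle:** the bar stands at −0.436 rad by the gripper reading, against a target of −0.437.
- **Grip:** held at about 13 mm opening.

**What failed or disagreed**
- **First post grasp:** the first try closed on air. The real fingertips stood about 30 mm higher than the reported TCP; I corrected this from the side view and used the same offset for the lid.
- **Bar angle by camera:** a rough side-view reading gave −0.37 rad, about 0.07 rad off. I put this down to pixel error, because the arm hid the bar from the top camera.
- **Lid over the neck:** the two views disagreed by about 1–2 mm, so I split the difference. The lid went in with no side load.
- **Bystanders:** I did not measure the mugs, scoop and washboard again afterwards. The arm never went near the washboard, passed above the mugs, and felt no unexpected contact on any move.

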